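# Pack away the nested praline cutters

## Robot

A 6-joint arm with a two-finger parallel gripper is mounted at the origin on the work surface. World frame = base frame: x ahead of the robot, y to its left, z up, the work surface at z = 0. Lengths are in mm, angles in rad, forces in N, time in s.
With the tool pointing down it reaches from about 300 to 875 mm from the base axis. Payload 6.4 kg.
Tool frame: the origin (TCP) lies on the centre line of the jaws, within the pads' length; the fingertips stand 25 mm ahead of it and the grasp point (between the pads) lies 6 mm ahead of it; x points along the fingers, z is the direction in which the jaws open and shut, and the axes are right-handed (so a half turn about x gives the same grasp; the last joint's range is limited). The gripper opens to 88 mm and grips with 3 to 60 N. Pads are 18 mm wide; open, the fingers measure 123 mm over their backs; the gripper's body (75 mm by 187 mm) begins 45 mm behind the grasp point.
Start: joints at [1.067, 0.181, 1.607, -0, 1.354, -0.206], TCP at [168.703, 549.709, 263.714] pointing down, gripper open.
Joint ranges: [-2.99, 2.99], [-0.89, 2.07], [0.3, 2.58], [-1.14, 4.28], [0, 2.63], [-3.12, 3.12]. Speed limits (rad/s): [2.57, 2.57, 3.01, 3.14, 3.14, 3.14].

## Interface

Orientations are given as a rotation vector (axis times angle).
In Python, from rig import observe, read_camera, calibration, close_job, trace, mark_of gives the robot as it stands. The module is installed in compiled form; this text tells all that it offers.
- The arm moves only by the tool carry_out, never from a script. Its arguments are lists of equal length, an entry for each row: "fingers": the closure in counts, from 0 (fully open) to 255 (shut); "xyz": the shift along the tool's x, y, z in units of 0.5 m (1.0 is 0.5 m), a list of three; "dr": the turn, a rotation vector about the tool's x, y, z in units of 120 degrees (1.0 is 120 degrees), a list of three. In form: {"fingers": [fingers, ...], "xyz": [[dx, dy, dz], ...], "dr": [[ax, ay, az], ...]}. A call has 1 to 10 rows; each row shifts and turns the commanded pose from where the row before left it, along the tool's axes as they then stand; what a row does not reach is not made up. A row lasts 1/12 s, in which the tool goes at most 41.7 mm and 7.16 degrees, less where a joint would pass 70% of its speed; a pose out of reach is approached as far as the arm can. A call with a number of a shift or a turn outside -1 to 1 is refused whole. A call with a gripper value outside its range is refused whole. The fingers move at their own pace and stop on an object; "grip_force" is the grip in N (left out, the last holds). Time passes only in rows, so rows that do not move let the fingers close. It gives the time, the measured TCP pose, the force and the opening at its end, in the units of the state.
- observe(): the state, without advancing time (a new reading comes with each control period).
- read_camera(name): name is "scene" or "top" or "wrist"; returns the picture (384x512x3 uint8, red, green, blue); there is no depth.
- calibration(name): a dict with "intrinsics" (3x3 intrinsics, pixels), "extrinsics" (4x4, takes a point from world to camera coordinates). Camera axes: x right, y up, looking along -z (the intrinsics and any distortion apply to the point x, -y, -z); pixel columns grow to the right and rows downward; lengths in mm; the calibration is good to about 2 mm. A picture is of the moment at which its call begins: read the wrist's pose just before it. calibration takes no time and is no camera call; for the wrist camera it gives the pose at the moment of the call.
- close_job(): hands the job in, once; it reports no verdict.
Trained networks look in the newest picture that a camera, given by its name, has taken for a name from the list of things; names that differ only in an ending like _2 or _b are one class to them, and where a whole thing is asked for, a point or a joint stands for the part that bears it (a point fixed in the world has none). Each returns a list of dicts, best first, with "score" (0 to 1); they miss things now and then, are a little off and sometimes report something else, mostly with a low value. They report only what shows in the picture. A call takes as long as a camera call.
- trace(camera, name): "pixels" (384x512 bool, what is visible of it).
- mark_of(camera, name): "location" ([x, y, z] in mm, in world coordinates, good to about 4 mm: a listed point, or the origin of a listed thing).
The state is a dict: "time_s": time; "qpos": joint angles; "joint_vel": joint speeds; "tau": joint torques, N m; "eef_pos": TCP position; "tool_rot": TCP orientation; "wrist_force": force on the tool from outside, world axes, zero at the start; "ft_torque": the same for the moment, N m; "grip_width": finger opening in mm.
Only numpy, scipy, OpenCV 4.12 (cv2) and the standard library are available. Lean on these libraries where they do the work, as an engineer would, in place of code of your own. Each camera call takes 0.05 s, during which the arm holds its last target. There are 200 camera calls.

## Task

The nested praline cutters have been parked on the tool case. Lift the large rectangular cutter off the small oblong one, set it the right way up in its own rectangular cutout and press it fully home; the small one under it already stands in the mouth of its oblong cutout, so press that fully home as well. Leave everything else where it is.

Things in the scene. Friction and masses are not known exactly. Their poses are not given: they have to be found in the camera images.
- large_center (a point): Centre (half-way up) of the large cutter: a plain aluminium rectangle, 92 x 56 mm, 32 mm high, with a closed flat back (4 mm) on top and a hollow skirt (walls 3 mm) below; about 0.13 kg. x runs along its 92 mm side, y along its 56 mm side, z up. At first it covers the small cutter like a hood, standing on the flat top of the grey insert.
- large_cutter: The large cutter again; origin at the centre of its lower rim, 16 mm below its centre. It has about 8 mm of play round the small cutter. It can be gripped across its 56 mm width by the walls above the insert; 45 mm straight up clears the small cutter. Let go only when its lower rim is level and past the chamfer of its cutout, or it sinks askew and jams.
- small_center (a point): Centre (half-way up) of the small cutter: plain aluminium, oblong with round ends, 70 x 34 mm, 30 mm high, flat closed top; about 0.09 kg. x runs along its 70 mm side, z up. At first it is hidden under the large cutter and stands about 7 mm down in the mouth of its own cutout, held by the pads, its top 23 mm above the insert.
- small_cutter: The small cutter again; origin at the centre of its underside, 15 mm below its centre.
- seat_large_mouth (a point): Middle of the mouth of the rectangular cutout, level with the flat top of the insert (34 mm above the table). Cutout 96 x 58.4 mm (play of 2 mm at each end and 1.2 mm at each side), 24 mm deep, 3 mm chamfer round the mouth. x along its 96 mm side (either way round will do), y across it, z up. Fully home, the large cutter's centre lies 8 mm below the mouth, its top 8 mm above.
- seat_large: The fixed insert block with the rectangular cutout; origin under its middle, 30 mm below the mouth. Each long wall has two sprung rubber pads that squeeze the cutter: set in the mouth it stops about 7 mm down and stands proud; it goes down to the cutout's floor only when pressed straight down on the middle of its top with about 6 to 12 N, and stays there by friction.
- seat_small_mouth (a point): Middle of the mouth of the oblong cutout, level with the flat top of the insert (34 mm above the table). Cutout 74 x 36.4 mm with cut-off corners, 24 mm deep. x along its 74 mm side, z up. Fully home, the small cutter's centre lies 9 mm below the mouth, its top 6 mm above.
- seat_small: The fixed insert block with the oblong cutout; origin under its middle, 30 mm below the mouth. It has the same sprung pads: the small cutter too needs about 6 to 12 N, straight down on the middle of its top, to go from standing proud down to the floor.
- case: Fixed black tool case, open: base 396 x 128 mm, 34 mm high, holding three grey insert blocks side by side (124 x 112 mm, long sides in line with the case, in varying order): rectangular cutout, oblong cutout, probe thermometer. Origin under the base's centre; x along its 396 mm side, y towards the robot. Its lid, 16 mm high, is folded flat on the far side.
- probe_mid (a point): White probe thermometer, 22 mm wide, 20 mm thick, lying in its slot in the third insert block, 2 mm proud; a bystander to leave alone. The point is near its middle.
- spatula_mid (a point): Palette knife with wooden handle, 210 mm long, lying in the folded lid; a bystander to leave alone. The point is near its middle.
- brush_mid (a point): Brush, 170 mm long, lying in the folded lid; a bystander to leave alone. The point is near its middle.
- ramekin_mid (a point): White ceramic cup, 70 mm across, 45 mm high, beside the case; a bystander to leave alone. The point is near its middle.
- jar_mid (a point): Amber glass jar, 54 mm across, 62 mm high, beside the case; a bystander to leave alone. The point is near its middle.
- spoon_mid (a point): Spoon, 150 mm long, on the table between robot and case; a bystander to leave alone. The point is near its middle.
- block_mid (a point): Small wooden block, 80 x 50 x 22 mm, beside the case; a bystander to leave alone. The point is near its middle.

How it is judged (in metres and radians):
At the end, for the whole second after the job is handed in: Both cutters are pressed home in their own cutouts: each within 2 mm of its full depth (large centre at least 6 mm, small centre at least 7 mm below the mouth), upright and level within 0.07 rad, lined up with the cutout within 0.1 rad and centred within 5 mm, at rest (z of large_center in the frame of seat_large_mouth below -0.006 m and horizontal distance between large_center and seat_large_mouth below 0.005 m and angle between each of large_center, small_center's own z axis and vertical below 0.07 rad and angle between the x axis of large_center and the x axis of seat_large_mouth, either way round below 0.1 rad and linear speed of each of large_cutter, small_cutter below 0.02 m/s and z of small_center in the frame of seat_small_mouth below -0.007 m and horizontal distance between small_center and seat_small_mouth below 0.005 m and angle between the x axis of small_center and the x axis of seat_small_mouth, either way round below 0.1 rad); the robot touches nothing.
It fails at once if a bystander (thermometer, spatula, brush, cup, jar, spoon or wooden block) is moved more than 30 mm (distance of any of probe_mid, spatula_mid, brush_mid, ramekin_mid, jar_mid, spoon_mid, block_mid from where it was at the start of the episode above 0.03 m).
It also fails if it takes over 48 s, if anything falls off the work surface, if the arm or the gripper's body presses on something with over 40 N, if the wrist force passes 120 N, or if a joint passes its speed limit or range.

## Working session

There is one attempt and no reset: what is moved stays moved. The work goes in short steps, Python scripts to look and compute and a tool call to move; the robot and the scene stay as the last step left them, time stands still between calls to the robot, and variables do not carry over. Pictures are saved under pics/ and viewed, about 8 in all and at most 12, crops included, and the job is handed in when it is done.

Besides the shell and the picture viewer there is one more tool, called as a command line: name --argument value ..., lists and objects as JSON in quotes. carry_out: Moves the arm, as the interface text tells. Shifts and turns lie within -1 to 1; 1 stands for 0.5 m of shift or 120 degrees of turn. Its arguments: {"type":"object","properties":{"fingers":{"type":"array","items":{"type":"number"}},"xyz":{"type":"array","items":{"type":"array","items":{"type":"number","minimum":-1,"maximum":1}}},"dr":{"type":"array","items":{"type":"array","items":{"type":"number","minimum":-1,"maximum":1}}},"grip_force":{"type":"number"}},"required":["fingers","xyz","dr"]}

```bash
mkdir -p pics; cat > h.py <<'E'
import numpy as np, cv2
from rig import *
from scipy.spatial.transform import Rotation as R
def snap(c,f):
    im=read_camera(c); cv2.imwrite('pics/'+f,im[:,:,::-1]); return im
def proj(c,P):
    k=calibration(c); P=np.atleast_2d(P); X=(k['extrinsics']@np.c_[P,np.ones(len(P))].T)[:3]
    x=np.array([X[0],-X[1],-X[2]]); u=np.array(k['intrinsics'])@x; return (u[:2]/u[2]).T
def unproj(c,uv,z):
    k=calibration(c); E=np.array(k['extrinsics']); uv=np.atleast_2d(uv)
    d=np.linalg.inv(k['intrinsics'])@np.c_[uv,np.ones(len(uv))].T; d=np.array([d[0],-d[1],-d[2]])
    o=-E[:3,:3].T@E[:3,3]; w=(E[:3,:3].T@d).T
    return o+w*((z-o[2])/w[:,2])[:,None]
E
python3 - <<'E'
from h import *
np.set_printoptions(precision=3,suppress=True)
o=observe(); print(o['eef_pos'],o['tool_rot'],o['wrist_force'],R.from_rotvec(o['tool_rot']).as_matrix())
a=snap('top','top0.png'); b=snap('scene','scene0.png')
for n in ['large_center','seat_large_mouth','seat_small_mouth','case','probe_mid']:
  for c in ['top','scene']:
    print(n,c,[(np.round(d['location'],1),round(d['score'],2)) for d in mark_of(c,n)[:2]])
cv2.imwrite('pics/both.png',np.vstack([a,b])[:,:,::-1])
print(calibration('top'))
E
```

```text
[168.47  549.268 262.853] [-0.988  1.337  0.987] [ 0.197 -0.147 -0.484] [[-0.001 -0.956  0.293]
 [-0.001  0.293  0.956]
 [-1.     0.    -0.002]]
large_center top [(array([489.8, -65.9,  51.9]), 0.94)]
large_center scene [(array([492.3, -60.4,  51.4]), 0.56)]
seat_large_mouth top [(array([ 478.1, -196.9,   20.9]), 0.18)]
seat_large_mouth scene [(array([527. , 191.9,  35.1]), 0.7)]
seat_small_mouth top [(array([487.8, -61.9,  32.8]), 0.94)]
seat_small_mouth scene [(array([494.3, -60.9,  35. ]), 0.86)]
case top []
case scene [(array([511. ,  67.6,   2. ]), 0.61)]
probe_mid top [(array([511. ,  62.9,  29.9]), 0.68), (array([603.7,  52.5,  11.4]), 0.27)]
probe_mid scene [(array([513.7,  65.3,  27.2]), 0.54)]
{'intrinsics': array([[369.79 ,   0.   , 249.249],
       [  0.   , 369.79 , 194.261],
       [  0.   ,   0.   ,   1.   ]]), 'extrinsics': array([[  -0.028,   -0.999,   -0.043,   57.834],
       [   0.997,   -0.031,    0.072, -572.603],
       [  -0.074,   -0.04 ,    0.996, -833.574],
       [   0.   ,    0.   ,    0.   ,    1.   ]])}
```

View pics/top0.png

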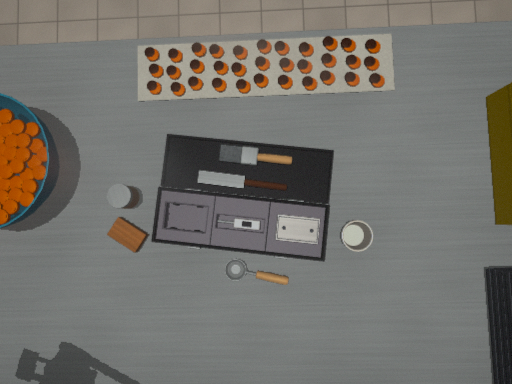

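View pics/scene0.png

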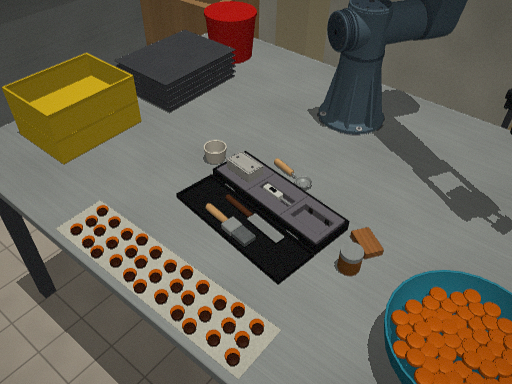

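The top view shows the rectangular cutout at (187,218), the probe at (240,224) and the large cutter at (298,229). The scene view agrees. The case's long axis is about 7.4° off y.

carry_out --fingers '[0,0,0,0,0,0,0,0,0,0]' --xyz '[[0,0,0],[0,0,0],[0,0,0],[0,0,0],[0,0,0],[0,0,0],[0,0,0],[0,0,0],[0,0,0],[0,0,0]]' --dr '[[0.058,0,0],[0.058,0,0],[0.058,0,0],[0.058,0,0],[0.058,0,0],[0.058,0,0],[0.058,0,0],[0.058,0,0],[0.058,0,0],[0.058,0,0]]'

```text
time_s: 1.43
eef_pos: [168.7, 549.7, 263.7]
tool_rot: [-0.041, 1.57, 0.041]
wrist_force: [0.6, 0.3, -0.9]
grip_width: 88.2
```

carry_out --fingers '[0,0,0,0,0,0,0,0,0,0]' --xyz '[[0,0,0],[0,0,0],[0,-0.044,0.0575],[0,-0.044,0.0575],[0,-0.044,0.0575],[0,-0.044,0.0575],[0,-0.044,0.0575],[0,-0.044,0.0575],[0,-0.044,0.0575],[0,-0.044,0.0575]]' --dr '[[0.045,0,0],[0.045,0,0],[0,0,0],[0,0,0],[0,0,0],[0,0,0],[0,0,0],[0,0,0],[0,0,0],[0,0,0]]'

```text
time_s: 2.27
eef_pos: [374.9, 344.0, 264.0]
tool_rot: [0.102, 1.568, -0.102]
wrist_force: [0.8, -0.7, 0.0]
grip_width: 87.9
```

carry_out --fingers '[0,0,0,0,0,0,0]' --xyz '[[0,-0.044,0.0575],[0,-0.044,0.0575],[0,-0.044,0.0575],[0,-0.044,0.0575],[0,-0.044,0.0575],[0,-0.044,0.0575],[0,0,0]]' --dr '[[0,0,0],[0,0,0],[0,0,0],[0,0,0],[0,0,0],[0,0,0],[0,0,0]]'

```text
time_s: 2.85
eef_pos: [531.7, 187.5, 263.9]
tool_rot: [0.105, 1.566, -0.107]
wrist_force: [-0.4, 0.2, 0.3]
grip_width: 87.9
```

```bash
python3 - <<'E'
from h import *
np.set_printoptions(precision=3,suppress=True)
o=observe(); print(o['time_s'],o['eef_pos'],R.from_rotvec(o['tool_rot']).as_matrix(),o['wrist_force'])
snap('wrist','w1.png')
E=np.array(calibration('wrist')['extrinsics']); print('cam',-E[:3,:3].T@E[:3,3])
for n in ['seat_large_mouth','seat_large']:
    print(n,[(np.round(d['location'],1),round(d['score'],2)) for d in mark_of('wrist',n)[:2]])
E
```

```text
2.85 [531.711 187.484 263.853] [[ 0.002  0.135  0.991]
 [-0.002  0.991 -0.135]
 [-1.    -0.001  0.003]] [-0.416  0.243  0.35 ]
cam [540.282 273.761 384.744]
seat_large_mouth [(array([529.3, 187.2,  32.8]), 0.69), (array([514. ,  66.4,  28.6]), 0.31)]
seat_large [(array([526.9, 191.3,   2.4]), 0.77), (array([607.4,  51. ,   7.1]), 0.63)]
```

View pics/w1.png

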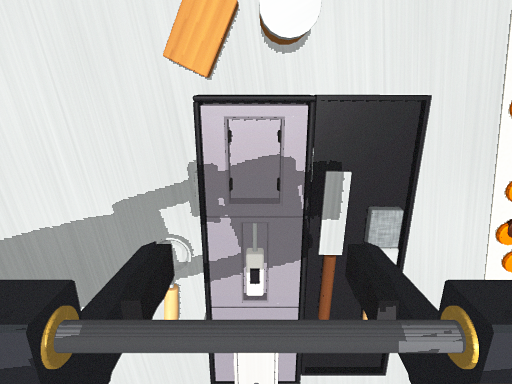

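The wrist view shows the cutout at about (225–285, 118–203), the probe below it and the cutter at the bottom edge. I'll rectify onto the plane z=34 to measure the cutout accurately.

```bash
cat >> h.py <<'E'
def rect(c,im,cen,ang,z,half=(70,50),s=5):
    # columns along long axis L (ang from world y toward x), rows along N
    L=np.array([np.sin(ang),np.cos(ang)]);N=np.array([np.cos(ang),-np.sin(ang)])
    u,v=np.meshgrid(np.arange(-half[0],half[0],1/s),np.arange(-half[1],half[1],1/s))
    P=np.stack([cen[0]+u*L[0]+v*N[0],cen[1]+u*L[1]+v*N[1],0*u+z],-1).reshape(-1,3)
    m=proj(c,P).astype(np.float32).reshape(*u.shape,2)
    return cv2.remap(im,m[...,0],m[...,1],cv2.INTER_LINEAR)
E
python3 - <<'E'
from h import *
im=cv2.imread('pics/w1.png')
r=rect('wrist',im,(528,190),0.135,34,(75,58))
r=cv2.convertScaleAbs(r,alpha=1)
for x in range(0,r.shape[1],50): cv2.line(r,(x,0),(x,8),(0,0,255),1)
for y in range(0,r.shape[0],50): cv2.line(r,(0,y),(8,y),(0,0,255),1)
cv2.imwrite('pics/r1.png',r); print(r.shape)
E
```

```text
(580, 750, 3)
```

View pics/r1.png

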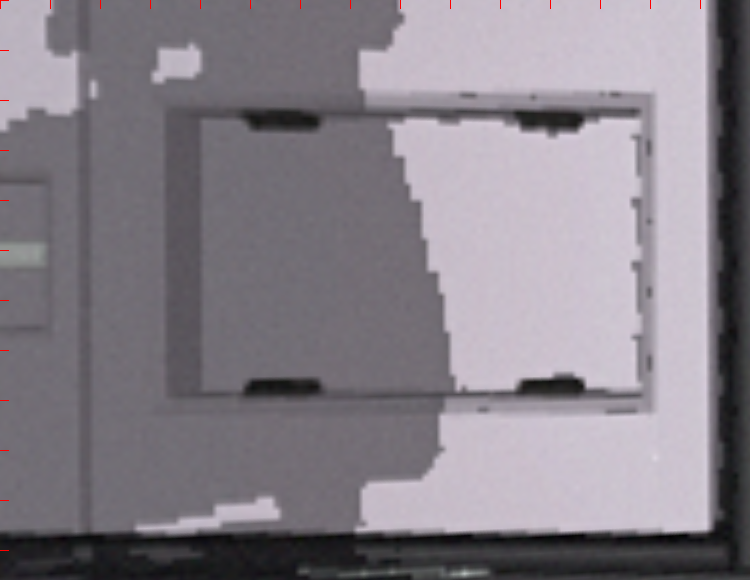

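```bash
python3 - <<'E'
from h import *
im=cv2.imread('pics/top0.png')
a=rect('top',im,(521.4,196.1),0.135,34,(75,58),s=4)
b=rect('top',im,(491,-63),0.135,66,(75,58),s=4)
for r in (a,b):
    r[::4*10,:6]=(0,0,255); r[:6,::40]=(0,0,255); cv2.circle(r,(300,232),3,(0,0,255),-1)
    cv2.rectangle(r,(300-192-12,232-129),(300+192+12,232+129),(0,255,0),1)
cv2.imwrite('pics/r2.png',np.vstack([a,b])[::1,::1]*1)
r=np.vstack([a,b]);cv2.imwrite('pics/r2.png',cv2.resize(r,None,fx=.64,fy=.64,interpolation=cv2.INTER_AREA)); 
E
```

```text
(no output)
```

View pics/r2.png

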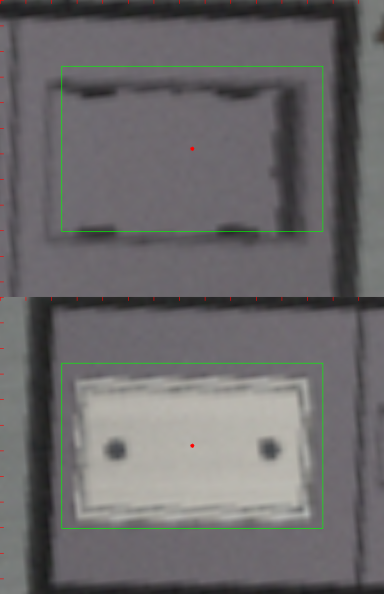

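carry_out --fingers '[0,0,0,0,0,0,0,0,0]' --xyz '[[0,-0.064,0],[0,-0.064,0],[0,-0.064,0],[0,-0.064,0],[0,-0.064,0],[0,-0.064,0],[0,-0.064,0],[0,-0.064,0],[0,0,0]]' --dr '[[0,0,0],[0,0,0],[0,0,0],[0,0,0],[0,0,0],[0,0,0],[0,0,0],[0,0,0],[0,0,0]]'

```text
time_s: 3.75
eef_pos: [493.8, -64.7, 264.0]
tool_rot: [0.102, 1.568, -0.105]
wrist_force: [-0.8, 0.6, -0.1]
grip_width: 88.1
```

```bash
python3 - <<'E'
from h import *
np.set_printoptions(precision=3,suppress=True)
o=observe(); print(o['time_s'],o['eef_pos'],o['tool_rot'],o['wrist_force'])
im=snap('wrist','w2.png')[:,:,::-1]
for n in ['large_center','large_cutter']:
    print(n,[(np.round(d['location'],1),round(d['score'],2)) for d in mark_of('wrist',n)[:2]])
r=rect('wrist',np.ascontiguousarray(im),(490,-64),0.135,66,(75,58))
r[::50,:8]=(0,0,255); r[:8,::50]=(0,0,255)
cv2.imwrite('pics/r3.png',r)
E
```

```text
3.75 [493.782 -64.657 263.975] [ 0.102  1.568 -0.105] [-0.794  0.645 -0.09 ]
large_center [(array([491.4, -61.3,  47.1]), 0.64), (array([665.3,  23.2,   8.5]), 0.26)]
large_cutter [(array([495.5, -62. ,  30.2]), 0.9)]
```

View pics/r3.png

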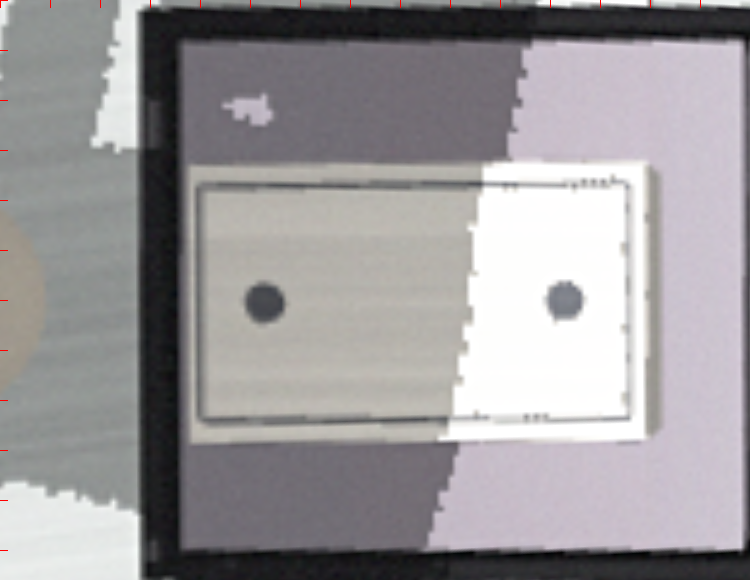

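```bash
python3 - <<'E'
from h import *
np.set_printoptions(precision=3,suppress=True)
o=observe(); print(o['time_s'],o['eef_pos'],o['tool_rot'])
im=np.ascontiguousarray(snap('wrist','w3.png')[:,:,::-1])
g=lambda a:np.float32(cv2.cvtColor(a,cv2.COLOR_BGR2GRAY))
r=rect('wrist',im,(490,-64),0.135,66,(75,58)); cv2.imwrite('pics/r4.png',r)
print(cv2.phaseCorrelate(g(cv2.imread('pics/r3.png')),g(r)))
cs=[(190,163),(648,163),(648,442),(190,442)]
for n in ['large_center','large_cutter','small_center']:
    print(n,[(np.round(d['location'],1),round(d['score'],2)) for d in mark_of('wrist',n)[:2]])
t=trace('wrist','large_cutter')[0]; print(t['score'],cv2.minAreaRect(np.argwhere(t['pixels'])[:,::-1].astype(np.float32)))
E
```

```text
3.9 [494.297 -60.563 263.816] [ 0.102  1.568 -0.101]
((0.5604412891054267, 0.04777592069382308), 0.11994431966145834)
large_center [(array([490.4, -62.5,  47.2]), 0.78)]
large_cutter [(array([494.8, -60.1,  30.7]), 0.73)]
small_center []
0.71 ((259.0, 171.0), (92.0, 56.0), 90.0)
```

carry_out --fingers '[0,0,0,0,0,0,0,0,0]' --xyz '[[0.07,0,0],[0.07,0,0],[0.07,0,0],[0.07,0,0],[0.06,0,0],[0.03,0,0],[0.018,0,0],[0,0,0],[0,0,0]]' --dr '[[0,0,0],[0,0,0],[0,0,0],[0,0,0],[0,0,0],[0,0,0],[0,0,0],[0,0,0],[0,0,0]]'

```text
time_s: 4.9
eef_pos: [495.0, -61.5, 70.1]
tool_rot: [0.102, 1.568, -0.102]
wrist_force: [1.3, -0.7, 1.5]
grip_width: 88.3
```

```bash
python3 - <<'E'
from h import *
np.set_printoptions(precision=3,suppress=True)
o=observe(); print(o['time_s'],o['eef_pos'],R.from_rotvec(o['tool_rot']).as_matrix(),o['wrist_force'],o['joint_vel'])
im=np.ascontiguousarray(snap('wrist','w4.png'))
E
```

```text
4.9 [494.96  -61.535  70.095] [[ 0.     0.129  0.992]
 [-0.     0.992 -0.129]
 [-1.    -0.     0.   ]] [ 1.289 -0.734  1.525] [-0.004 -0.03  -0.014 -0.001  0.002  0.   ]
```

View pics/w4.png

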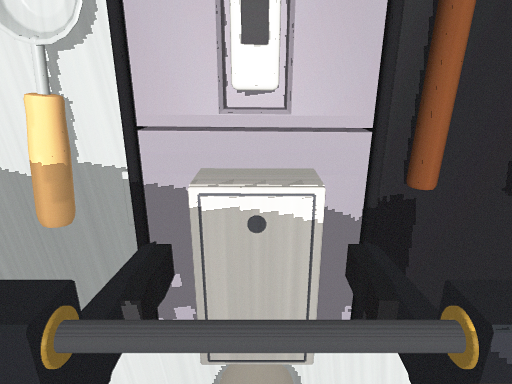

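The cutter (columns 190–325) is centred between the fingers, so I'm closing.

carry_out --fingers '[60,80,120,255,255,255,255,255,255,255]' --xyz '[[0,0,0],[0,0,0],[0,0,0],[0,0,0],[0,0,0],[0,0,0],[0,0,0],[0,0,0],[0,0,0],[0,0,0]]' --dr '[[0,0,0],[0,0,0],[0,0,0],[0,0,0],[0,0,0],[0,0,0],[0,0,0],[0,0,0],[0,0,0],[0,0,0]]' --grip_force 25

```text
time_s: 5.78
eef_pos: [494.7, -61.9, 70.1]
tool_rot: [0.102, 1.568, -0.102]
wrist_force: [-1.9, 0.8, 5.4]
grip_width: 55.8
```

carry_out --fingers '[255,255,255,255,255,255,255,255,255,255]' --xyz '[[-0.01,0,0],[-0.01,0,0],[-0.015,0,0],[-0.02,0,0],[-0.02,0,0],[-0.02,0,0],[-0.025,0,0],[-0.03,0,0],[0,0,0],[0,0,0]]' --dr '[[0,0,0],[0,0,0],[0,0,0],[0,0,0],[0,0,0],[0,0,0],[0,0,0],[0,0,0],[0,0,0],[0,0,0]]'

```text
time_s: 6.62
eef_pos: [495.4, -62.1, 146.0]
tool_rot: [0.101, 1.565, -0.103]
wrist_force: [-0.6, -0.2, -1.8]
grip_width: 55.8
```

```bash
python3 - <<'E'
from h import *
np.set_printoptions(precision=3,suppress=True)
o=observe(); print(o['time_s'],o['eef_pos'],R.from_rotvec(o['tool_rot']).as_matrix(),o['wrist_force'])
snap('wrist','w5.png'); snap('top','top1.png')
for c in ['wrist','top']:
  for n in ['large_center','small_center','seat_small_mouth']:
    print(c,n,[(np.round(d['location'],1),round(d['score'],2)) for d in mark_of(c,n)[:2]])
a=cv2.imread('pics/w5.png');cv2.imwrite('pics/c5.png',np.hstack([a[150:],cv2.resize(cv2.imread('pics/top1.png')[180:270,140:340],None,fx=2.6,fy=2.6)[:234]])[:, :800] if 0 else a)
E
```

```text
6.6167 [495.395 -62.082 146.038] [[ 0.003  0.13   0.992]
 [-0.001  0.992 -0.13 ]
 [-1.    -0.001  0.003]] [-0.553 -0.197 -1.85 ]
wrist large_center [(array([495.5, -64.6, 124.8]), 0.9), (array([514.9,  63.1,  21.6]), 0.53)]
wrist small_center []
wrist seat_small_mouth []
top large_center []
top small_center []
top seat_small_mouth [(array([525.3, 192.6,  34.4]), 0.52)]
```

View pics/w5.png

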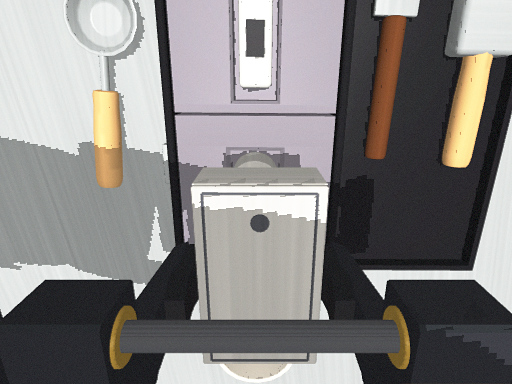

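The large cutter is up (top face rows 170–363) and the small one stayed in place; its end shows at (255,160). Next I'll stop short of the rectangular cutout, so the cutout and the held cutter show in one picture.

carry_out --fingers '[255,255,255,255,255,255,255,255,255,255]' --xyz '[[0,0.03,0],[0,0.05,0],[0,0.05,0],[0,0.05,0],[0,0.05,0],[0,0.05,0],[0,0.03,0],[0,0,0],[0,0,0],[0,0,0]]' --dr '[[0,0,0],[0,0,0],[0,0,0],[0,0,0],[0,0,0],[0,0,0],[0,0,0],[0,0,0],[0,0,0],[0,0,0]]'

```text
time_s: 7.85
eef_pos: [514.5, 91.4, 144.4]
tool_rot: [0.102, 1.569, -0.102]
wrist_force: [0.5, 0.5, -0.9]
grip_width: 56.0
```

carry_out --fingers '[255,255,255]' --xyz '[[0,0,0],[0,0,0],[0,0,0]]' --dr '[[0,0,0],[0,0,0],[0,0,0]]'

```text
time_s: 8.1
eef_pos: [514.7, 91.1, 144.7]
tool_rot: [0.103, 1.568, -0.103]
wrist_force: [-0.6, -0.4, -0.9]
grip_width: 56.0
```

```bash
python3 - <<'E'
from h import *
np.set_printoptions(precision=3,suppress=True)
o=observe(); t=np.array(o['eef_pos']); print(o['time_s'],t,R.from_rotvec(o['tool_rot']).as_matrix()[:,2],o['wrist_force'])
im=np.ascontiguousarray(snap('wrist','w6.png')[:,:,::-1])
L=np.array([.130,.9915]);N=np.array([.9915,-.130])
# plane images in TCP-relative case axes
a=rect('wrist',im,t[:2]+100*L,np.arctan2(.13,.9915),34,(70,45),s=5)
b=rect('wrist',im,t[:2],np.arctan2(.13,.9915),t[2]-4,(70,32),s=5)
for r in (a,b): r[::50,:8]=(0,0,255); r[:8,::50]=(0,0,255)
r=np.vstack([a,b]);cv2.imwrite('pics/r6.png',cv2.resize(r,None,fx=.75,fy=.75,interpolation=cv2.INTER_AREA)); print(r.shape)
print([(np.round(d['location'],1),round(d['score'],2)) for n in ['seat_large_mouth','large_center'] for d in mark_of('wrist',n)[:1]])
E
```

```text
8.1 [514.72   91.08  144.728] [ 0.991 -0.131  0.   ] [-0.576 -0.439 -0.927]
(770, 700, 3)
[(array([527.5, 186.8,  36.3]), 0.57), (array([512.3,  89.1, 122.2]), 0.59)]
```

View pics/r6.png

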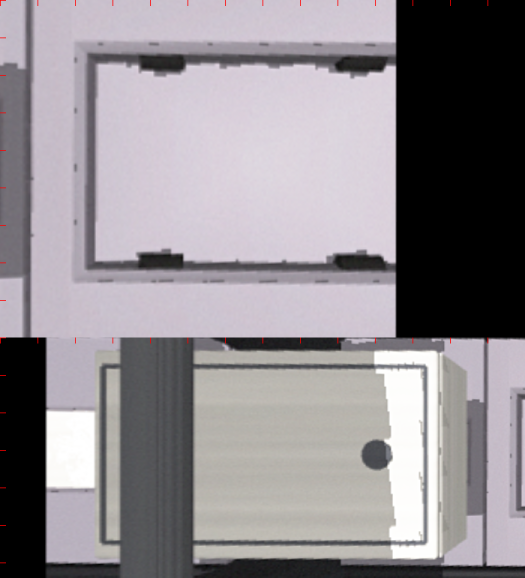

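```bash
python3 - <<'E'
from h import *
np.set_printoptions(precision=3,suppress=True)
o=observe(); t=np.array(o['eef_pos']); k=calibration('wrist'); E=np.array(k['extrinsics']);K=np.array(k['intrinsics'])
Rc=E[:3,:3].T; C=-Rc@E[:3,3]; print('cam rel',C-t)
L=np.array([.130,.9915]);N=np.array([.9915,-.130])
def un(uv,T,z):
    d=np.linalg.inv(K)@[uv[0],uv[1],1]; w=Rc@np.array([d[0],-d[1],-d[2]]); c=C-t+T
    p=c+w*(z-c[2])/w[2]; return p,c[2]-z
for f,T in [('w3',(494.9,-61.5,263.8)),('w5',(495.1,-61.8,145.5)),('w4',(494.9,-61.6,70.1))]:
    g=cv2.cvtColor(cv2.imread(f'pics/{f}.png'),cv2.COLOR_BGR2GRAY).astype(int)
    for u in (210,222,300):
        col=g[:,u-3:u+4].mean(1); d=(col[:-6]+col[6:])/2-col[3:-3]
        c=[i+3 for i in np.argsort(-d)[:6] if 60<i+3<160]
        print(f,u,[(v,round(d[v-3],1),round(float(un((u,v),T,34)[0][:2]@L),1),round(un((u,v),T,34)[1])) for v in c])
E
```

```text
cam rel [ 10.261  84.239 121.166]
w3 210 [(np.int64(105), np.float64(137.7), 68.5, 351), (np.int64(106), np.float64(95.4), 67.4, 351)]
w3 222 [(np.int64(105), np.float64(141.3), 68.4, 351), (np.int64(106), np.float64(95.4), 67.4, 351)]
w3 300 [(np.int64(106), np.float64(113.1), 67.4, 351)]
w5 210 [(np.int64(113), np.float64(113.1), 69.5, 233), (np.int64(114), np.float64(98.1), 68.8, 233)]
w5 222 [(np.int64(113), np.float64(110.7), 69.5, 233), (np.int64(114), np.float64(101.4), 68.8, 233)]
w5 300 [(np.int64(114), np.float64(107.3), 68.8, 233)]
w4 210 [(np.int64(128), np.float64(89.1), 68.7, 157), (np.int64(129), np.float64(86.3), 68.2, 157)]
w4 222 [(np.int64(129), np.float64(95.6), 68.2, 157)]
w4 300 [(np.int64(129), np.float64(94.4), 68.2, 157)]
```

The settled views now agree: the cutout centre is 101 mm ahead of the TCP, and the cutter sits 1 mm ahead of the TCP. I need about 100 mm along L and -0.7 mm across, then a descent.

carry_out --fingers '[255,255,255,255,255,255,255,255,255,255]' --xyz '[[0,0.03,0],[0,0.05,0],[0,0.05,-0.0014],[0,0.04,0],[0,0.03,0],[0.04,0,0],[0.05,0,0],[0.04,0,0],[0.008,0,0],[0,0,0]]' --dr '[[0,0,0],[0,0,0],[0,0,0],[0,0,0],[0,0,0],[0,0,0],[0,0,0],[0,0,0],[0,0,0],[0,0,0]]'

```text
time_s: 9.08
eef_pos: [525.6, 190.9, 74.2]
tool_rot: [0.102, 1.572, -0.103]
wrist_force: [0.2, 0.2, -1.7]
grip_width: 55.9
```

carry_out --fingers '[255,255,255,255]' --xyz '[[0,0,0],[0,0,0],[0,0,0],[0,0,0]]' --dr '[[0,0,0],[0,0,0],[0,0,0],[0,0,0]]'

```text
time_s: 9.42
eef_pos: [527.9, 191.2, 77.0]
tool_rot: [0.103, 1.566, -0.102]
wrist_force: [0.1, -0.3, -1.7]
grip_width: 55.6
```

```bash
python3 - <<'E'
from h import *
np.set_printoptions(precision=3,suppress=True)
o=observe(); t=np.array(o['eef_pos']); print(o['time_s'],t,R.from_rotvec(o['tool_rot']).as_matrix()[:,2],o['wrist_force'])
snap('wrist','w7.png')
print([(np.round(d['location'],1),round(d['score'],2)) for n in ['seat_large_mouth','large_center'] for d in mark_of('wrist',n)[:1]])
E
```

```text
9.4167 [527.871 191.187  77.031] [ 0.992 -0.13   0.002] [ 0.115 -0.327 -1.678]
[(array([524.5, 190.9,  55.5]), 0.93)]
```

View pics/w7.png

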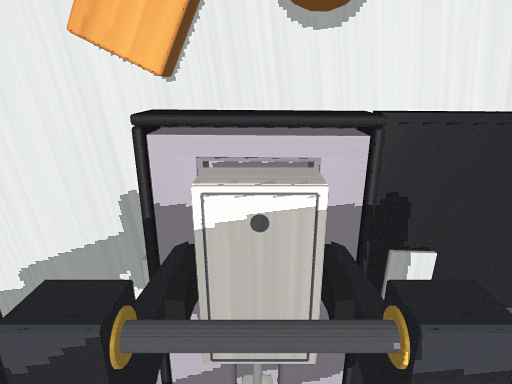

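```bash
python3 - <<'E'
from h import *
np.set_printoptions(precision=2,suppress=True)
o=observe(); t=np.array(o['eef_pos']); print(t)
L=np.array([.130,.9915]);N=np.array([.9915,-.130])
im=cv2.imread('pics/w7.png')
def f(uv,z): p=unproj('wrist',uv,z)[:,:2]-t[:2]; return np.c_[p@L,p@N]
print('cutter top',f([(192,187),(327,187),(204,363),(316,363)],t[2]-4))
print('chamfer',f([(196,157),(321,157)],34))
cv2.imwrite('pics/c7.png',cv2.resize(im[140:200,180:340],None,fx=5,fy=5,interpolation=cv2.INTER_CUBIC))
E
```

```text
[527.32 191.17  76.34]
cutter top [[ 45.96 -27.91]
 [ 45.95  26.42]
 [-44.62 -28.02]
 [-44.68  27.06]]
chamfer [[ 50.07 -33.07]
 [ 50.06  30.67]]
```

View pics/c7.png

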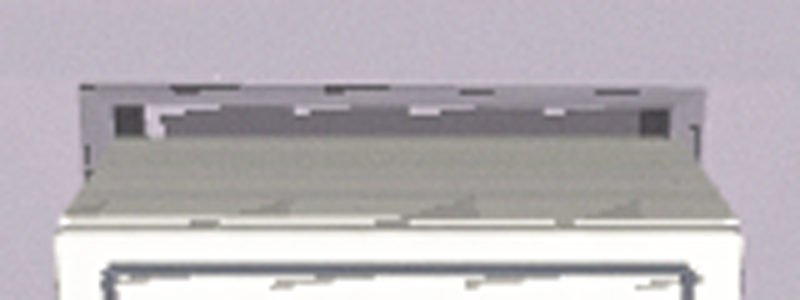

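The crop shows the cutter about 0.6 mm too far in +N, and L about 1.2 mm too far. I'll correct both and ease it in.

carry_out --fingers '[255,255,255,255,255,255,255,255]' --xyz '[[0,-0.0024,-0.0012],[0,0,0],[0.004,0,0],[0.004,0,0],[0.004,0,0],[0.003,0,0],[0.003,0,0],[0,0,0]]' --dr '[[0,0,0],[0,0,0],[0,0,0],[0,0,0],[0,0,0],[0,0,0],[0,0,0],[0,0,0]]'

```text
time_s: 10.23
eef_pos: [525.9, 190.0, 66.2]
tool_rot: [0.102, 1.569, -0.102]
wrist_force: [-0.8, 0.2, -2.2]
grip_width: 56.0
```

carry_out --fingers '[255,255,255,255,255]' --xyz '[[0.002,0,0],[0.002,0,0],[0.002,0,0],[0,0,0],[0,0,0]]' --dr '[[0,0,0],[0,0,0],[0,0,0],[0,0,0],[0,0,0]]'

```text
time_s: 10.65
eef_pos: [526.3, 190.0, 63.7]
tool_rot: [0.102, 1.568, -0.102]
wrist_force: [-0.8, -0.5, -2.1]
grip_width: 56.0
```

carry_out --fingers '[255,255,255,255,255]' --xyz '[[0.001,0,0],[0.001,0,0],[0.001,0,0],[0,0,0],[0,0,0]]' --dr '[[0,0,0],[0,0,0],[0,0,0],[0,0,0],[0,0,0]]'

```text
time_s: 11.07
eef_pos: [526.6, 190.0, 62.5]
tool_rot: [0.102, 1.567, -0.102]
wrist_force: [1.9, -0.3, 0.2]
grip_width: 56.1
```

Contact begins at about 7 mm depth and the cutter is level. I'll release it, rise and close the fingers.

carry_out --fingers '[70,50,20,0,0,0,0,0]' --xyz '[[0,0,0],[0,0,0],[0,0,0],[0,0,0],[0,0,0],[-0.02,0,0],[-0.04,0,0],[-0.04,0.0016,0]]' --dr '[[0,0,0],[0,0,0],[0,0,0],[0,0,0],[0,0,0],[0,0,0],[0,0,0],[0,0,0]]'

```text
time_s: 11.73
eef_pos: [525.6, 190.6, 112.6]
tool_rot: [0.102, 1.57, -0.103]
wrist_force: [0.8, 0.2, 1.3]
grip_width: 88.1
```

carry_out --fingers '[255,255,255,255,255,255,255,255,255,255]' --xyz '[[0,0,0],[0,0,0],[0,0,0],[0,0,0],[0,0,0],[0,0,0],[0,0,0],[0,0,0],[0,0,0],[0,0,0]]' --dr '[[0,0,0],[0,0,0],[0,0,0],[0,0,0],[0,0,0],[0,0,0],[0,0,0],[0,0,0],[0,0,0],[0,0,0]]'

```text
time_s: 12.57
eef_pos: [526.3, 190.8, 112.1]
tool_rot: [0.102, 1.569, -0.102]
wrist_force: [-0.4, -0.5, 0.3]
grip_width: 23.5
```

carry_out --fingers '[255,255,255,255,255,255]' --xyz '[[0,0,0],[0,0,0],[0,0,0],[0,0,0],[0,0,0],[0,0,0]]' --dr '[[0,0,0],[0,0,0],[0,0,0],[0,0,0],[0,0,0],[0,0,0]]'

```text
time_s: 13.07
eef_pos: [526.3, 190.8, 112.2]
tool_rot: [0.102, 1.568, -0.102]
wrist_force: [-0.1, -0.4, 0.4]
grip_width: 0.6
```

```bash
python3 - <<'E'
from h import *
np.set_printoptions(precision=3,suppress=True)
o=observe(); t=np.array(o['eef_pos']); print(o['time_s'],t,R.from_rotvec(o['tool_rot']).as_matrix()[:,2],o['wrist_force'],o['grip_width'])
L=np.array([.130,.9915]);N=np.array([.9915,-.130])
im=snap('wrist','w8.png')
print([(np.round(d['location'],1),round(d['score'],2)) for n in ['large_center'] for d in mark_of('wrist',n)[:1]])
tr=trace('wrist','large_cutter')
if tr:
    m=tr[0]['pixels']; ys,xs=np.nonzero(m); print(tr[0]['score'],xs.min(),xs.max(),ys.min(),ys.max())
E
```

```text
13.0667 [526.333 190.804 112.249] [ 0.992 -0.13   0.   ] [-0.111 -0.374  0.364] 0.6149703758897495
[(array([525. , 186.9,  42.1]), 0.94)]
0.59 211 311 148 300
```

View pics/w8.png

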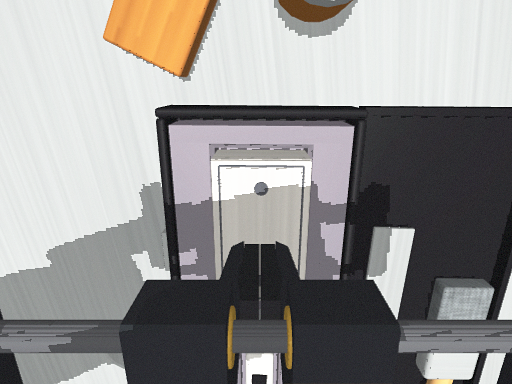

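The cutter (211–311, 148–300) stands square in its mouth and the fingers are shut. Next comes the press.

carry_out --fingers '[255,255,255,255,255,255,255,255]' --xyz '[[0.03,0,0],[0.022,0,0],[0.002,0,0],[0.002,0,0],[0.002,0,0],[0.002,0,0],[0.002,0,0],[0.002,0,0]]' --dr '[[0,0,0],[0,0,0],[0,0,0],[0,0,0],[0,0,0],[0,0,0],[0,0,0],[0,0,0]]'

```text
time_s: 13.88
eef_pos: [526.4, 191.1, 81.3]
tool_rot: [0.102, 1.568, -0.102]
wrist_force: [-4.1, -0.7, 10.3]
grip_width: 0.6
```

carry_out --fingers '[255,255,255,255,255,255,255]' --xyz '[[0.003,0,0],[0.003,0,0],[0.003,0,0],[0.003,0,0],[0.003,0,0],[0.003,0,0],[0,0,0]]' --dr '[[0,0,0],[0,0,0],[0,0,0],[0,0,0],[0,0,0],[0,0,0],[0,0,0]]'

```text
time_s: 14.47
eef_pos: [526.6, 191.1, 72.1]
tool_rot: [0.103, 1.568, -0.102]
wrist_force: [-2.3, -0.6, 4.5]
grip_width: 0.8
```

carry_out --fingers '[255,255,255,255,255,255]' --xyz '[[0.002,0,0],[0.002,0,0],[0.002,0,0],[0.002,0,0],[0.002,0,0],[0,0,0]]' --dr '[[0,0,0],[0,0,0],[0,0,0],[0,0,0],[0,0,0],[0,0,0]]'

```text
time_s: 14.97
eef_pos: [526.7, 191.1, 67.4]
tool_rot: [0.102, 1.568, -0.102]
wrist_force: [-4.2, -0.1, 6.7]
grip_width: 0.0
```

carry_out --fingers '[255,255,255]' --xyz '[[0.001,0,0],[0.001,0,0],[0,0,0]]' --dr '[[0,0,0],[0,0,0],[0,0,0]]'

```text
time_s: 15.22
eef_pos: [526.7, 191.1, 67.4]
tool_rot: [0.102, 1.568, -0.102]
wrist_force: [-6.3, -0.5, 15.4]
grip_width: 0.5
```

carry_out --fingers '[255,255,255]' --xyz '[[0.001,0,0],[0.001,0,0],[0,0,0]]' --dr '[[0,0,0],[0,0,0],[0,0,0]]'

```text
time_s: 15.47
eef_pos: [526.7, 191.2, 67.3]
tool_rot: [0.102, 1.568, -0.102]
wrist_force: [-11.0, -1.8, 24.1]
grip_width: 0.6
```

The cutter bottomed at TCP 67.4 (tips at 42.4, expected 42) with the force rising. Next I'll rise and move 252 mm to the small cutter.

carry_out --fingers '[255,255,255,255,255,255,255,255,255,255]' --xyz '[[-0.03,0,0],[-0.06,0,0],[-0.07,0,0],[0,-0.05,0],[0,-0.07,0],[0,-0.07,0],[0,-0.07,0],[0,-0.07,0],[0,-0.07,0],[0,-0.06,0]]' --dr '[[0,0,0],[0,0,0],[0,0,0],[0,0,0],[0,0,0],[0,0,0],[0,0,0],[0,0,0],[0,0,0],[0,0,0]]'

```text
time_s: 16.3
eef_pos: [496.2, -39.2, 144.8]
tool_rot: [0.102, 1.567, -0.103]
wrist_force: [0.4, -1.0, 0.2]
grip_width: 0.8
```

carry_out --fingers '[255,255,255,255,255]' --xyz '[[0,-0.045,0],[0,0,0],[0,0,0],[0,0,0],[0,0,0]]' --dr '[[0,0,0],[0,0,0],[0,0,0],[0,0,0],[0,0,0]]'

```text
time_s: 16.72
eef_pos: [493.6, -58.4, 144.3]
tool_rot: [0.102, 1.568, -0.101]
wrist_force: [-0.1, -0.7, -0.6]
grip_width: 0.1
```

```bash
python3 - <<'E'
from h import *
np.set_printoptions(precision=3,suppress=True)
o=observe(); t=np.array(o['eef_pos']); print(o['time_s'],t,R.from_rotvec(o['tool_rot']).as_matrix()[:,2],o['wrist_force'],o['grip_width'])
im=snap('wrist','w9.png'); snap('scene','s9.png'); snap('top','t9.png')
for c in ['wrist','scene','top']:
  for n in ['large_center','small_center','small_cutter']:
    print(c,n,[(np.round(d['location'],1),round(d['score'],2)) for d in mark_of(c,n)[:1]])
for c,z in [('scene',57),('wrist',57)]:
  tr=trace(c,'small_cutter')
  if tr:
    m=tr[0]['pixels']; ys,xs=np.nonzero(m); q=np.c_[xs,ys].astype(np.float32); print(c,tr[0]['score'],len(xs),xs.min(),xs.max(),ys.min(),ys.max(),unproj(c,q.mean(0),z))
E
```

```text
16.7167 [493.6   -58.391 144.25 ] [ 0.992 -0.129 -0.   ] [-0.058 -0.738 -0.617] 0.07401397889829228
wrist large_center []
wrist small_center [(array([492.5, -58.8,  45.3]), 0.77)]
wrist small_cutter [(array([492.2, -59.2,  25.6]), 0.67)]
scene large_center [(array([524.3, 192.4,  27.6]), 0.57)]
scene small_center [(array([496.2, -58.9,  42. ]), 0.59)]
scene small_cutter [(array([494.2, -62.1,  24.6]), 0.64)]
top large_center [(array([526.8, 190.1,  31.9]), 0.92)]
top small_center []
top small_cutter []
scene 0.78 320 236 255 158 179 [[506.316 -47.441  57.   ]]
wrist 0.97 3931 233 283 157 244 [[493.075 -50.414  57.   ]]
```

The small cutter agrees with the TCP position to about 1 mm. I'll press it now.

carry_out --fingers '[255,255,255,255,255,255,255,255,255,255]' --xyz '[[0.05,0,0],[0.05,0,0],[0.018,-0.001,0],[0.002,0,0],[0.002,0,0],[0.002,0,0],[0.002,0,0],[0.002,0,0],[0.002,0,0],[0.002,0,0]]' --dr '[[0,0,0],[0,0,0],[0,0,0],[0,0,0],[0,0,0],[0,0,0],[0,0,0],[0,0,0],[0,0,0],[0,0,0]]'

```text
time_s: 18.25
eef_pos: [494.7, -60.4, 79.9]
tool_rot: [0.101, 1.566, -0.103]
wrist_force: [-2.1, 0.5, 11.0]
grip_width: 0.1
```

carry_out --fingers '[255,255,255,255,255,255]' --xyz '[[0.003,0,0],[0.003,0,0],[0.003,0,0],[0.003,0,0],[0.003,0,0],[0,0,0]]' --dr '[[0,0,0],[0,0,0],[0,0,0],[0,0,0],[0,0,0],[0,0,0]]'

```text
time_s: 18.75
eef_pos: [494.4, -60.4, 71.9]
tool_rot: [0.102, 1.566, -0.103]
wrist_force: [-1.5, 0.5, 4.0]
grip_width: 0.3
```

carry_out --fingers '[255,255,255,255,255,255]' --xyz '[[0.002,0,0],[0.002,0,0],[0.002,0,0],[0.002,0,0],[0.002,0,0],[0,0,0]]' --dr '[[0,0,0],[0,0,0],[0,0,0],[0,0,0],[0,0,0],[0,0,0]]'

```text
time_s: 19.25
eef_pos: [494.4, -60.4, 67.0]
tool_rot: [0.102, 1.566, -0.103]
wrist_force: [-0.7, 0.5, 4.8]
grip_width: 0.7
```

carry_out --fingers '[255,255,255,255]' --xyz '[[0.001,0,0],[0.001,0,0],[0.001,0,0],[0,0,0]]' --dr '[[0,0,0],[0,0,0],[0,0,0],[0,0,0]]'

```text
time_s: 19.58
eef_pos: [494.4, -60.4, 65.6]
tool_rot: [0.101, 1.566, -0.103]
wrist_force: [-1.6, 0.7, 5.3]
grip_width: 0.7
```

carry_out --fingers '[255,255,255,255]' --xyz '[[0.001,0,0],[0.001,0,0],[0.001,0,0],[0,0,0]]' --dr '[[0,0,0],[0,0,0],[0,0,0],[0,0,0]]'

```text
time_s: 19.92
eef_pos: [494.5, -60.4, 65.4]
tool_rot: [0.101, 1.567, -0.103]
wrist_force: [-6.5, 1.0, 21.0]
grip_width: 0.4
```

The small cutter is on the floor too: TCP 65.4 against the expected 65, with the force up to 21 N. I'll rise and check both.

carry_out --fingers '[255,255,255,255,255,255,255,255]' --xyz '[[-0.03,0,0],[-0.07,0,0],[-0.07,0,0],[-0.07,0,0],[-0.06,0,0],[0,0,0],[0,0,0],[0,0,0]]' --dr '[[0,0,0],[0,0,0],[0,0,0],[0,0,0],[0,0,0],[0,0,0],[0,0,0],[0,0,0]]'

```text
time_s: 20.58
eef_pos: [493.1, -59.9, 212.3]
tool_rot: [0.102, 1.569, -0.102]
wrist_force: [-0.6, 0.5, -1.0]
grip_width: 0.1
```

```bash
python3 - <<'E'
from h import *
np.set_printoptions(precision=3,suppress=True)
o=observe(); print(o['time_s'],o['eef_pos'],o['wrist_force'])
for c in ['wrist','scene','top']:
  snap(c,c+'_end.png')
  for n in ['large_center','small_center']:
    print(c,n,[(np.round(d['location'],1),round(d['score'],2)) for d in mark_of(c,n)[:1]])
im=cv2.imread('pics/wrist_end.png'); 
tr=trace('wrist','small_cutter')
if tr:
    ys,xs=np.nonzero(tr[0]['pixels']); c=unproj('wrist',np.c_[xs,ys],40)[:,:2]
    print(tr[0]['score'],cv2.minAreaRect(c.astype(np.float32)))
tr=trace('top','large_cutter')
if tr:
    ys,xs=np.nonzero(tr[0]['pixels']); c=unproj('top',np.c_[xs,ys],42)[:,:2]
    print(tr[0]['score'],cv2.minAreaRect(c.astype(np.float32)))
E
```

```text
20.5833 [493.07  -59.862 212.29 ] [-0.555  0.48  -1.036]
wrist large_center [(array([493. , -59.3,  26.4]), 0.68)]
wrist small_center [(array([489. , -60.1,  26.8]), 0.93)]
scene large_center [(array([526. , 192.2,  26.1]), 0.85)]
scene small_center [(array([496. , -55.5,  24.5]), 0.75)]
top large_center [(array([525.1, 189.8,  28.7]), 0.95)]
top small_center []
0.92 ((492.8600158691406, -57.36668395996094), (72.7742919921875, 34.44989013671875), 81.49592590332031)
0.66 ((525.9061279296875, 186.43496704101562), (95.35176086425781, 55.84783935546875), 82.19817352294922)
```

```bash
python3 -c "
from rig import *; print(close_job())"
```

```text
the job is handed in; nothing more can be done
None
```

I moved the large cutter into its rectangular cutout and pressed both cutters down to the floor. The job was handed in at about 21 s of the 48 s allowed; the rig gives no verdict.

| Check | Large cutter | Small cutter |
|---|---|---|
| Top when the press stopped, above the table (target) | 42.4 mm (42 mm) | 40.4 mm (40 mm) |
| Highest pressing force seen | 24 N | 21 N |
| Centre height from the cameras afterwards (target) | 26–29 mm (26 mm) | 25–27 mm (25 mm) |
| Turned relative to the case | within about 0.02 rad | within about 0.02 rad |

- **Hand-in:** At the end the gripper hung clear at about 212 mm, touching nothing. I did not check the bystanders' positions afterwards, but the arm never came near them.
- **Disagreements:**
  - The first wrist-camera measurements were 5–7 mm off the top camera, probably because the arm was still settling. I measured again from rest, and the later readings agreed.
  - In the last check, positions spread by up to about 5 mm. The scene camera put the small cutter about 4 mm off along its length. The top-camera outline put the large cutter about 4 mm off, though the direct top and scene readings put it within about 2 mm. With both cutters on the floor of close-fitting cutouts, I take that as detector error.
  - The wrist network also labelled the small cutter as the large one once.
- **Not checked by eye:** The 12-picture viewing limit was used up before the presses, so the final seating rests on contact height, force and network readings.

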